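# Roll the mixing jar up into its dock and close the keeper

### The arm

A 6-joint arm with a two-finger parallel gripper is mounted at the origin on the work surface. World frame = base frame: x ahead of the robot, y to its left, z up, the work surface at z = 0. Lengths are in mm, angles in rad, forces in N, time in s.
With the tool pointing down it reaches from about 375 to 900 mm from the base axis. Payload 3.1 kg.
Tool frame: the origin (TCP) lies on the centre line of the jaws, within the pads' length; the fingertips stand arm.tcp_to_tips ahead of it and the grasp point (between the pads) lies 8 mm behind it (arm.tcp_to_tips is the distance from the TCP to the fingertips, in mm); z points along the fingers, y is the line along which they close (so a half turn about z gives the same grasp; the last joint's range is limited). The gripper opens to 85 mm and grips with 20 to 120 N. Pads are 22 mm wide; open, the fingers measure 114 mm over their backs; the gripper's body (76 mm by 85 mm) begins 54 mm behind the grasp point. The pads swing forward as they close: fully open they stand 13 mm farther back than shut.
Start: joints at [0.99, 0.527, 1.433, -0, 1.181, -0.178], TCP at [244.956, 574.973, 242.31] pointing down, gripper open.
Joint ranges: [-3.08, 3.08], [-0.75, 2.2], [0.22, 2.44], [-1.43, 4.57], [0, 2.65], [-2.85, 2.85]. Speed limits (rad/s): [2.79, 2.79, 3.14, 3.14, 3.14, 3.14].

### API

Orientations are given as a rotation vector (axis times angle).
In Python, from rig import arm gives the robot as it stands. The module is installed in compiled form; this text tells all that it offers.
- The arm moves only by the tool jog_arm, never from a script. Its argument "targets" is a list of rows, each an object with "offset": the shift along the tool's x, y, z in mm, a list of three; "delta_rot": the turn, a rotation vector about the tool's x, y, z in rad, a list of three. In form: [{"offset": [dx, dy, dz], "delta_rot": [ax, ay, az]}, ...]. A call has 1 to 20 rows; each row is the pose to reach, as a shift and turn from the pose commanded when the call began, along the tool's axes at that moment; what a row does not reach only later rows make up. A row lasts 1/8 s, in which the tool goes at most 62.5 mm and 10.7 degrees, less where a joint would pass 70% of its speed; a pose out of reach is approached as far as the arm can. A call with a gripper value outside its range is refused whole. "fingers" is the closure, from 0 (fully open) to 1 (shut), set as the call begins (left out, the last holds). The fingers move at their own pace and stop on an object; "squeeze" is the grip in N (left out, the last holds). Time passes only in rows, so rows that repeat a pose let the fingers close. It gives the time, the measured TCP pose, the force, the opening and the grip force at its end, in the units of the state.
- arm.get_state(): the state, without advancing time (a new reading comes with each control period).
- arm.get_image(name): name is "scene" or "top" or "wrist"; returns a dict with "pixels" (384x512x3 uint8, red, green, blue), "fov_y" (degrees; the focal length in pixels is half the picture's height over the tangent of half this angle, whatever the lens; pixels are square), "cx", "cy" (the principal point, pixels), "world_to_cam" (4x4, takes a point from world to camera coordinates). Camera axes: x right, y up, looking along -z (the intrinsics and any distortion apply to the point x, -y, -z); pixel columns grow to the right and rows downward; lengths in mm; the calibration is good to about 2 mm. A picture is of the moment at which its call begins. There is no depth.
- arm.close_job(): hands the job in; it is judged then, once.
The state is a dict: "clock": time; "q": joint angles; "qvel": joint speeds; "tau": joint torques, N m; "position": TCP position; "eef_rot": TCP orientation; "ft_force": force on the tool from outside, world axes, zero at the start; "ft_torque": the same for the moment, N m; "width": finger opening in mm; "grip_force": force on a finger pad.
Only numpy, scipy, OpenCV 4.12 (cv2) and the standard library are available. Lean on these libraries where they do the work, as an engineer would, in place of code of your own. Each camera call takes 0.05 s, during which the arm holds its last target. There are 200 camera calls.

### The job

Push the steel mixing jar that lies on the landing slowly up the ramp until it sits in the seat against the stop, keeping it under control so that it never runs away or rolls back down. Then push the keeper bar fully across behind it so that it is locked in. Only push things, do not pick up or lift the jar, and leave everything else on the bench where it is.

Things in the scene. Friction and masses are not known exactly. Their poses are not given: they have to be found in the camera images.
- dock: Aluminium loading dock with white side guides, fixed. Origin on the bench surface, mid-lane; x points uphill along the lane, y across it (left when facing uphill), z up. Lane 98 mm wide between guides 6 mm thick and 10 mm high over the lane. In x: back lip 14 mm high (-181 to -175 mm), level landing (-175 to -70), 9 degree ramp (-70 to +80), seat, stop (see the points).
- landing (a point): Middle of the level landing's surface (dock x -122, y 0, z 8 mm), where the jar lies at first.
- crest (a point): Mid-lane point on the crest, the upper edge of the ramp (dock x +80, y 0, z 31.8 mm). The ramp rises from 8 mm at dock x -70 to here; on it the jar rolls back if let go. Beyond it is the level seat, 2.5 mm lower, into which the jar drops by itself.
- seat (a point): Where the jar's centre is when it is seated against the stop (dock x +92.8, y 0, z 59.3 mm); axes as the dock. Seat surface 29.3 mm high, dock x +80 to +123.5; stop plate face at x +123.5, 70 mm high; behind it the white mixer housing, 95 mm high, 150 mm wide, x +132 to +232. The jar stays in the seat when let go.
- jar: Closed, polished steel cylinder (slippery, friction about 0.3), 60 mm in diameter, 90 mm long, 0.3 to 0.65 kg, lying across the lane on the landing. Origin at its centre; its own y is the cylinder's axis, x and z turn as it rolls. Best pushed at its mid-height or a little below.
- keeper (a joint): Angle of the keeper, a flat steel bar (100 mm long, 8 thick, 12 high, mid-height 59 mm over the bench) swinging level about an upright pivot beside the lane. 0 = open, pointing downhill and 20 degrees outward; 0.35 = straight downhill, alongside the lane; 1.92 rad = fully closed at its limit, straight across the lane just behind the seated jar. Stays where left; about 1 N at the post moves it.
- keeper_pivot (a point): Pivot axis of the keeper, fixed on the dock (dock frame x +55, y -72, z 59 mm).
- keeper_post (a point): Top centre of the upright round post on the keeper, 95 mm from the pivot axis: 14 mm in diameter, from 52 to 94 mm above the bench. It can be pushed with a fingertip.
- spare_jar: Another such steel jar, standing upright (60 mm in diameter, 90 mm high) beside the dock on the robot's side; leave it. Origin at its underside.
- tub: Clear lidded tub, 72 mm in diameter, 60 mm high, beside the landing on the side away from the robot; leave it. Origin at its underside.
- cup: Clear open cup, 72 mm in diameter, 85 mm high, beside the dock on the robot's side; leave it. Origin at its underside.
- carton: Cardboard carton 60 x 100 x 110 mm (x, y, z) off one end of the dock, to the right or left; leave it. Origin at its underside.
- bottle: White bottle with a cap, 56 mm in diameter, 130 mm high, off the other end of the dock; leave it. Origin at its underside.
- phone: Grey phone, 75 x 155 x 9 mm, flat on the bench to the right; leave it. Origin at its underside.
- scoop: Spoon lying on the bench to the left; leave it. Origin at its underside.
Not all that is in view belongs to the job. What is shaped like the jar but orange or turquoise is not meant.

How it is judged:
By the outcome, as a careful person would: the job done as asked, in the order asked, and still so for the second after the job is handed in, with the robot touching nothing.
It also fails if it takes over 54 s, if anything falls off the work surface, if the arm or the gripper's body presses on something with over 40 N, if the wrist force passes 120 N, or if a joint passes its speed limit or range.

## Working session

There is one attempt and no reset: what is moved stays moved. The work goes in short steps, Python scripts to look and compute and a tool call to move; the robot and the scene stay as the last step left them, time stands still between calls to the robot, and variables do not carry over. Pictures are saved under pics/ and viewed, at most 10 in all, crops included, and the job is handed in when it is done.

Besides the shell and the picture viewer there is one more tool, called after ">>>" as a command line: name --argument value ..., lists and objects as JSON in quotes. jog_arm: Moves the arm, as the interface text tells. Its arguments: {"type":"object","properties":{"targets":{"type":"array"},"fingers":{"type":"number"},"squeeze":{"type":"number"}},"required":["targets"]}

```bash
mkdir -p pics; cat > h.py <<'E'
import numpy as np, cv2
from rig import arm
def snap(n,f):
    im=arm.get_image(n); cv2.imwrite('pics/'+f,im['pixels'][:,:,::-1]); np.savez('pics/'+f+'.npz',T=im['world_to_cam'],fov=im['fov_y'],c=[im['cx'],im['cy']],p=im['pixels']); return im
def load(f): return np.load('pics/'+f+'.npz')
def ray(d,u,v,z):
    T=d['T'];f=192/np.tan(np.radians(float(d['fov']))/2);c=d['c']
    r=T[:3,:3].T@np.array([(u-c[0])/f,-(v-c[1])/f,-1]);o=-T[:3,:3].T@T[:3,3]
    return o+r*(z-o[2])/r[2]
def proj(d,P):
    T=d['T'];f=192/np.tan(np.radians(float(d['fov']))/2);c=d['c']
    p=T[:3,:3]@np.array(P)+T[:3,3]; return c+f*np.array([p[0],-p[1]])/-p[2]
E
python3 - <<'E'
from h import *
a=snap('top','top.png');b=snap('scene','scene.png')
for i in (a,b): print({k:i[k] for k in i if k!='pixels'})
s=arm.get_state();print(s['position'],s['eef_rot'],s['width'],arm.tcp_to_tips,s['clock'])
for n in('top','scene'):cv2.imwrite(f'pics/{n}2.png',cv2.resize(cv2.imread(f'pics/{n}.png'),(800,600),interpolation=cv2.INTER_CUBIC))
E
```

```text
{'fov_y': 47.845942364878546, 'cx': 256.02211638681575, 'cy': 186.32709079660788, 'world_to_cam': array([[-9.87365653e-03, -9.99785775e-01, -1.81910922e-02,
         2.27190352e+01],
       [ 9.90354206e-01, -1.22916493e-02,  1.38012541e-01,
        -5.12891863e+02],
       [-1.38206573e-01, -1.66529362e-02,  9.90263411e-01,
        -1.32204270e+03],
       [ 0.00000000e+00,  0.00000000e+00,  0.00000000e+00,
         1.00000000e+00]])}
{'fov_y': 48.482886180079014, 'cx': 258.7487164929868, 'cy': 185.09430630484485, 'world_to_cam': array([[-4.35186833e-01,  9.00335706e-01, -2.83497479e-03,
         2.07551411e+02],
       [-7.81559749e-01, -3.76208288e-01,  4.97626047e-01,
         3.64431950e+02],
       [ 4.46963958e-01,  2.18776006e-01,  8.67387042e-01,
        -1.52785848e+03],
       [ 0.00000000e+00,  0.00000000e+00,  0.00000000e+00,
         1.00000000e+00]])}
[244.62448237 574.44236694 241.42333394] [-6.28341173e-01 -3.07735097e+00  2.88683710e-03] 85.61840417761675 11.0 0.1
```

View pics/top2.png

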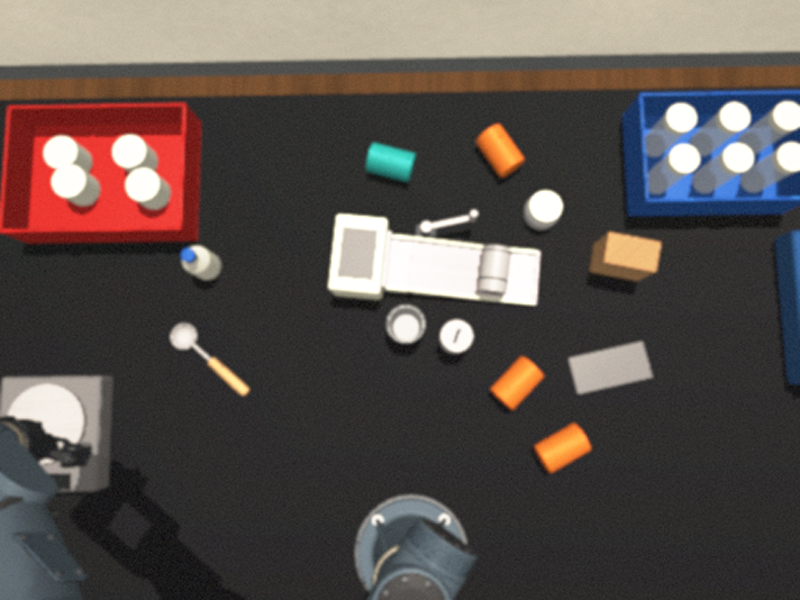

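View pics/scene2.png

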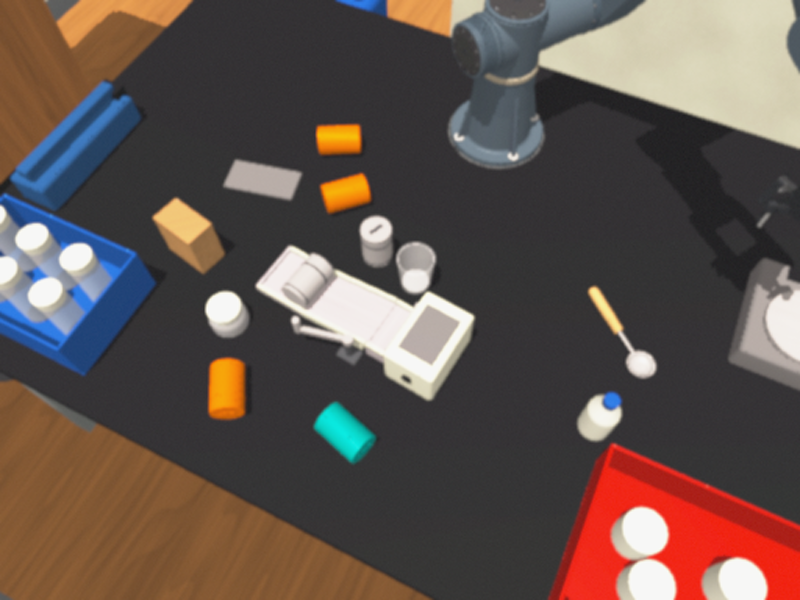

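The top view shows the dock with its housing on the left (+y, uphill). The jar is near (493,270), the keeper is on the far side with its post at (474,215), the tub is at (543,210), and the spare jar and cup are on the near side. Next I'll enlarge the dock area.

```bash
python3 - <<'E'
from h import *
i=cv2.imread('pics/top.png')[130:225,205:360]
cv2.imwrite('pics/topc.png',cv2.resize(i,None,fx=5,fy=5,interpolation=cv2.INTER_CUBIC))
E
```

```text
(no output)
```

View pics/topc.png

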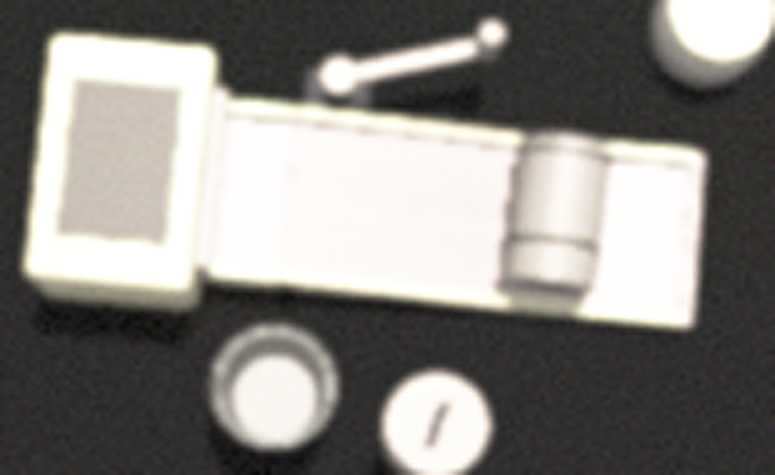

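The crop shows the housing's top corners at (50,36), (215,45), (197,287) and (25,272), and the lip corners at (707,150) and (694,327). The post top is at (491,33), the pivot at (338,75), and the jar spans x 505–605.

```bash
cat >> h.py <<'E'
def D2W(p,P):
    x,y,a=p; R=np.array([[np.cos(a),-np.sin(a),0],[np.sin(a),np.cos(a),0],[0,0,1]]); return R@np.array(P,float)+[x,y,0]
def W2D(p,P):
    x,y,a=p; R=np.array([[np.cos(a),-np.sin(a),0],[np.sin(a),np.cos(a),0],[0,0,1]]); return R.T@(np.array(P,float)-[x,y,0])
def fit(d,obs):
    from scipy.optimize import least_squares
    f=lambda p:np.concatenate([proj(d,D2W(p,P))-uv for P,uv in obs])
    r=least_squares(f,[600,-100,1.5]); return r.x,r.fun.reshape(-1,2)
E
python3 - <<'E'
from h import *
d=load('top.png'); c=lambda u,v:np.array([205+(u-2)/5,130+(v-2)/5])
obs=[((232,-75,95),c(50,36)),((132,-75,95),c(215,45)),((132,75,95),c(197,287)),((232,75,95),c(25,272)),((-181,-55,14),c(707,150)),((-181,55,14),c(694,327))]
p,r=fit(d,obs);print(p,r.round(1))
W=lambda u,v,z:ray(d,*c(u,v),z)
for n,a in dict(post=(491,33,94),pivot=(338,75,65),jarL=(512,210,50),jarR=(602,210,50),jarc=(553,215,68),cup=(273,388,85),spare=(437,424,90)).items():
    w=W(*a);print(n,w.round(1),W2D(p,w).round(1))
print(proj(d,D2W(p,(55,-72,65))),c(338,75))
E
```

```text
[562.19203608 -84.31511838   1.46426014] [[ 0.8 -0.8]
 [ 0.4  0.4]
 [-0.9  0.5]
 [ 0.4  0.4]
 [-0.5  0.4]
 [-0.3 -1. ]]
post [ 657.3 -127.9   94. ] [-33.2 -99.2  94. ]
pivot [639.4 -35.1  65. ] [ 57.2 -71.5  65. ]
jarL [ 555.4 -142.4   50. ] [-58.4   0.6  50. ]
jarR [ 554.7 -198.2   50. ] [-114.    -4.7   50. ]
jarc [ 548.9 -165.5   68. ] [-82.2   4.6  68. ]
cup [442.9   7.3  85. ] [ 78.4 128.4  85. ]
spare [419.8 -90.3  90. ] [-21.1 141.   90. ]
[272.90899661 144.5090042 ] [272.2 144.6]
```

```bash
cat >> h.py <<'E'
from scipy.spatial.transform import Rotation as Ro
def Rt(y): # tool down, tool-y at world yaw y
    Y=np.array([np.cos(y),np.sin(y),0]);Z=np.array([0,0,-1.]);return np.array([np.cross(Y,Z),Y,Z]).T
def rel(pos0,yaw0,pos1,yaw1):
    R=Rt(yaw0); return (R.T@(np.array(pos1)-pos0)).round(1).tolist(), Ro.from_matrix(R.T@Rt(yaw1)).as_rotvec().round(3).tolist()
E
python3 - <<'E'
from h import *
p=(562.2,-84.3,1.464)
y0=.99+.178; print(Ro.from_matrix(Rt(y0)).as_rotvec())
t=D2W(p,(-146,0,200));print(t,np.hypot(*t[:2]));print(rel([244.956,574.973,242.31],y0,t,p[2]-np.pi/2))
E
```

```text
[0.6284424 3.0780943 0.       ]
[ 546.63735887 -229.4681928   200.        ] 592.8474117489422
([-592.9, -621.8, 42.3], [0.0, 0.0, 1.275])
```

>>> jog_arm --targets '[{"offset": [-45,-47,3],"delta_rot": [0,0,0.1]},{"offset": [-90,-94,6],"delta_rot": [0,0,0.2]},{"offset": [-135,-141,10],"delta_rot": [0,0,0.3]},{"offset": [-180,-188,13],"delta_rot": [0,0,0.4]},{"offset": [-225,-235,16],"delta_rot": [0,0,0.5]},{"offset": [-270,-282,20],"delta_rot": [0,0,0.6]},{"offset": [-315,-329,23],"delta_rot": [0,0,0.7]},{"offset": [-360,-376,26],"delta_rot": [0,0,0.8]},{"offset": [-405,-423,29],"delta_rot": [0,0,0.9]},{"offset": [-450,-470,32],"delta_rot": [0,0,1.0]},{"offset": [-495,-517,35],"delta_rot": [0,0,1.1]},{"offset": [-540,-564,38],"delta_rot": [0,0,1.2]},{"offset": [-575,-602,41],"delta_rot": [0,0,1.26]},{"offset": [-592.9,-621.8,42.3],"delta_rot": [0,0,1.275]},{"offset": [-592.9,-621.8,42.3],"delta_rot": [0,0,1.275]},{"offset": [-592.9,-621.8,42.3],"delta_rot": [0,0,1.275]}]' --fingers 0.45

```text
clock: 2.1
position: [545.8, -228.8, 199.3]
eef_rot: [-2.336, -2.097, 0.001]
ft_force: [-0.7, 0.0, 0.2]
width: 46.8
grip_force: 0.0
```

```bash
python3 - <<'E'
from h import *
a=snap('wrist','w1.png');cv2.imwrite('pics/w1b.png',cv2.resize(cv2.imread('pics/w1.png'),(800,600),interpolation=cv2.INTER_CUBIC))
s=arm.get_state();print(s['position'],s['eef_rot'],s['width'],s['clock'],s['q'],s['ft_force'])
E
```

```text
[ 545.73475561 -228.1233758   199.49871677] [-2.33459633e+00 -2.09858392e+00  5.38102469e-04] 46.75810372093708 2.15 [-5.84851418e-01  5.34868052e-01  1.56029336e+00  3.18415174e-04
  1.04886140e+00 -4.78635484e-01] [ 0.3008167   0.24005105 -1.21308443]
```

View pics/w1b.png

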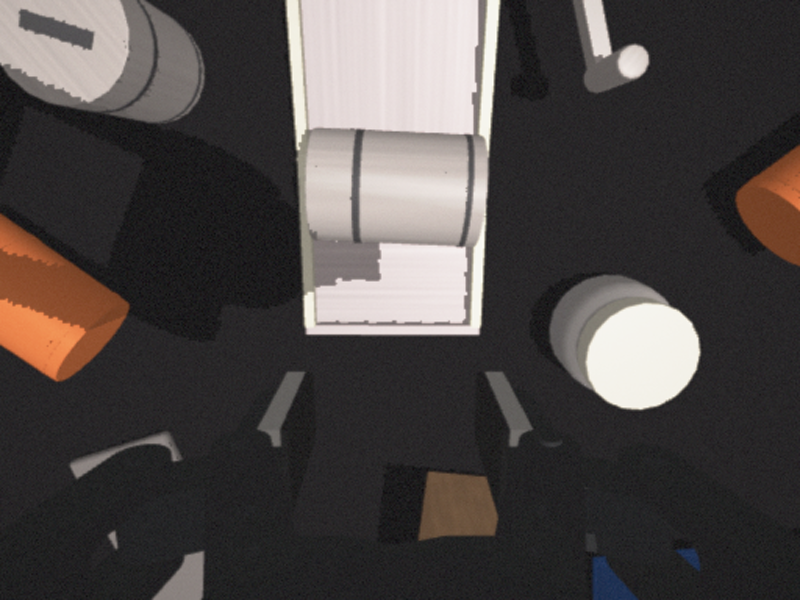

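The wrist view shows the lip's rear corners at (306,335) and (480,334). The jar covers rows 128–245 and columns 301–487, and the post top is at (632,61).

```bash
python3 - <<'E'
from h import *
from scipy.optimize import least_squares
d=load('w1.png'); s=.64
p=(562.2,-84.3,1.464)
R=lambda u,v,z:ray(d,u*s,v*s,z)
L,Rr=R(306,335,14),R(480,334,14)
print(L,Rr,np.hypot(*(L-Rr)[:2]),'yaw',np.arctan2((L-Rr)[1],(L-Rr)[0])-np.pi/2)
for n,a in dict(L=(306,335,14),R=(480,334,14),post=(632,61,94),jn=(395,243,38),jf=(395,129,38),jl=(301,185,45),jr=(487,188,45)).items(): print(n,W2D(p,R(*a)).round(1))
def f(q):
    o=[((-181,55,14),(306,335)),((-181,-55,14),(480,334)),((-175,49,8),(315,325))][:2]
    r=[proj(d,D2W(q,P))-np.array(u)*s for P,u in o]
    # guide outer top edges at row 0
    for u,v,y in((287,0,55),(499,0,-55)):
        w=R(u,v,30); x=W2D(q,w)[0]; w=R(u,v,18+max(0,(x+70)*.1584)); r.append([(W2D(q,w)[1]-y)/2])
    P=D2W(q,(55-95*np.cos(np.radians(20)),-72-95*np.sin(np.radians(20)),94)); r.append((proj(d,P)-np.array((632,61))*s)*.5)
    return np.concatenate(r)
q=least_squares(f,p);print(q.x,q.fun.round(1))
cam=-d['T'][:3,:3].T@d['T'][:3,3]
c=W2D(q.x,cam)
# jar circle: centre x from tangent rays in dock xz plane
def tang(u,v):
    w=W2D(q.x,R(u,v,38)); return np.arctan2(w[2]-c[2],w[0]-c[0])
a1,a2=tang(395,244.5),tang(395,128.5); m=(a1+a2)/2; dist=30/np.sin(abs(a1-a2)/2)
print('jar centre xz, free',c[[0,2]]+dist*np.array([np.cos(m),np.sin(m)]),'at z38',c[0]+(38-c[2])/np.tan(m), 'cam',c)
print('jar y',W2D(q.x,R(301,185,45))[1],W2D(q.x,R(487,188,45))[1])
E
```

```text
[ 485.14237417 -259.16098512   14.        ] [ 595.48970729 -270.39864898   14.        ] 110.9180734400305 yaw 1.4693071995586937
L [-182.1   58.    14. ]
R [-181.5  -52.9   14. ]
post [-36.5 -97.7  94. ]
jn [-120.     1.1   38. ]
jf [-59.3   1.1  38. ]
jl [-88.   51.2  45. ]
jr [-89.7 -48.   45. ]
[558.20588902 -85.27597882   1.46860854] [-0.   0.5 -1.   0.6 -1.1 -0.7  2.5 -1.1]
jar centre xz, free [-88.22927679  44.91919765] at z38 -88.47230158408654 cam [-78.20132499  -2.57838029 330.4266142 ]
jar y 47.78093503421234 -51.47311703687988
```

>>> jog_arm --targets '[{"offset": [0,-1,25],"delta_rot": [0,0,0]},{"offset": [0,-1,50],"delta_rot": [0,0,0]},{"offset": [0,-1,75],"delta_rot": [0,0,0]},{"offset": [0,-1,100],"delta_rot": [0,0,0]},{"offset": [0,-1,125],"delta_rot": [0,0,0]},{"offset": [0,-1,145],"delta_rot": [0,0,0]},{"offset": [0,-1,158],"delta_rot": [0,0,0]},{"offset": [0,-1,166],"delta_rot": [0,0,0]},{"offset": [0,-1,166],"delta_rot": [0,0,0]},{"offset": [0,-1,166],"delta_rot": [0,0,0]}]'

```text
clock: 3.4
position: [546.1, -229.6, 34.7]
eef_rot: [2.336, 2.099, 0.001]
ft_force: [-0.5, 0.5, -0.5]
width: 46.9
grip_force: 0.0
```

```bash
python3 - <<'E'
from h import *
a=snap('wrist','w2.png');i=cv2.imread('pics/w2.png')
b=snap('scene','s2.png');j=cv2.resize(cv2.imread('pics/s2.png')[130:270,140:310],None,fx=2.4,fy=2.4,interpolation=cv2.INTER_CUBIC)
i=i[:336,:];j=j[:336]
cv2.imwrite('pics/w2b.png',np.hstack([i[:, 100:490],j]))
s=arm.get_state();print(W2D((559.5,-85,1.467),s['position']),s['ft_force'],s['clock'])
E
```

```text
[-145.28296773   -1.66223678   34.73224004] [-0.04012702 -0.33973496 -1.02533712] 3.5
```

View pics/w2b.png

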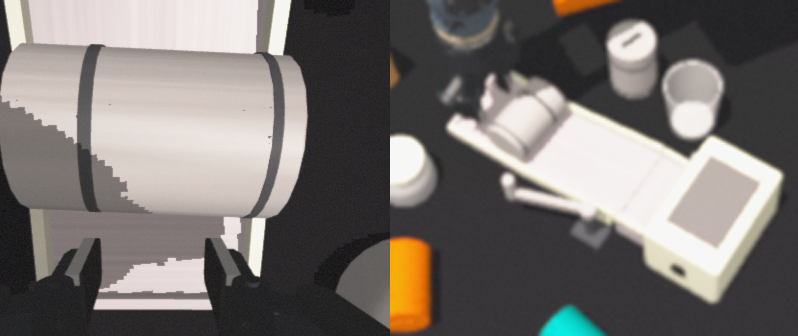

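>>> jog_arm --targets '[{"offset": [5,0,0],"delta_rot": [0,0,0]},{"offset": [10,0,0],"delta_rot": [0,0,0]},{"offset": [12,0,0],"delta_rot": [0,0,0]},{"offset": [13.5,0,0],"delta_rot": [0,0,0]},{"offset": [15,0,0],"delta_rot": [0,0,0]},{"offset": [16.5,0,0],"delta_rot": [0,0,0]},{"offset": [18,0,0],"delta_rot": [0,0,0]},{"offset": [20,0,0],"delta_rot": [0,0,0]},{"offset": [22,0,0],"delta_rot": [0,0,0]},{"offset": [24,0,0],"delta_rot": [0,0,0]},{"offset": [26,0,0],"delta_rot": [0,0,0]},{"offset": [28,0,0],"delta_rot": [0,0,0]},{"offset": [30,0,0],"delta_rot": [0,0,0]},{"offset": [32,0,0],"delta_rot": [0,0,0]},{"offset": [34,0,0],"delta_rot": [0,0,0]},{"offset": [36,0,-0.3],"delta_rot": [0,0,0]},{"offset": [38,0,-0.6],"delta_rot": [0,0,0]},{"offset": [40,0,-0.9],"delta_rot": [0,0,0]},{"offset": [42,0,-1.2],"delta_rot": [0,0,0]},{"offset": [44,0,-1.6],"delta_rot": [0,0,0]}]'

```text
clock: 6.0
position: [550.4, -185.5, 35.7]
eef_rot: [2.337, 2.099, -0.0]
ft_force: [0.6, -1.1, 0.3]
width: 47.2
grip_force: 0.8
```

```bash
python3 - <<'E'
from h import *
a=snap('wrist','w3.png')
s=arm.get_state();print(W2D((559.5,-85,1.467),s['position']),s['ft_force'],s['clock'])
E
```

```text
[-100.53602223   -1.24392736   35.6557368 ] [ 0.61408494 -1.13157564 -0.59026839] 6.05
```

View pics/w3.png

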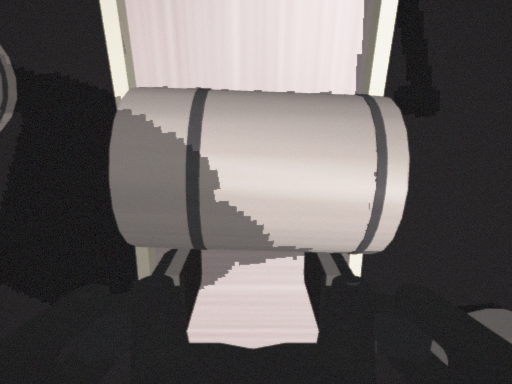

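The jar is square against both pads and the push force is about 1 N. I'll continue up the ramp.

>>> jog_arm --targets '[{"offset": [2.5,0,-0.4],"delta_rot": [0,0,0]},{"offset": [5,0,-0.8],"delta_rot": [0,0,0]},{"offset": [7.5,0,-1.2],"delta_rot": [0,0,0]},{"offset": [10,0,-1.6],"delta_rot": [0,0,0]},{"offset": [12.5,0,-2],"delta_rot": [0,0,0]},{"offset": [15,0,-2.4],"delta_rot": [0,0,0]},{"offset": [17.5,0,-2.8],"delta_rot": [0,0,0]},{"offset": [20,0,-3.2],"delta_rot": [0,0,0]},{"offset": [22.5,0,-3.6],"delta_rot": [0,0,0]},{"offset": [25,0,-4],"delta_rot": [0,0,0]},{"offset": [27.5,0,-4.4],"delta_rot": [0,0,0]},{"offset": [30,0,-4.8],"delta_rot": [0,0,0]},{"offset": [32.5,0,-5.2],"delta_rot": [0,0,0]},{"offset": [35,0,-5.6],"delta_rot": [0,0,0]},{"offset": [37.5,0,-6],"delta_rot": [0,0,0]},{"offset": [40,0,-6.4],"delta_rot": [0,0,0]},{"offset": [42.5,0,-6.8],"delta_rot": [0,0,0]},{"offset": [45,0,-7.2],"delta_rot": [0,0,0]},{"offset": [47.5,0,-7.6],"delta_rot": [0,0,0]},{"offset": [50,0,-8],"delta_rot": [0,0,0]}]'

```text
clock: 8.55
position: [555.7, -135.7, 43.6]
eef_rot: [-2.337, -2.099, 0.0]
ft_force: [-0.1, -2.6, -0.3]
width: 46.8
grip_force: 0.9
```

>>> jog_arm --targets '[{"offset": [2.5,0,-0.4],"delta_rot": [0,0,0]},{"offset": [5,0,-0.8],"delta_rot": [0,0,0]},{"offset": [7.5,0,-1.2],"delta_rot": [0,0,0]},{"offset": [10,0,-1.6],"delta_rot": [0,0,0]},{"offset": [12.5,0,-2],"delta_rot": [0,0,0]},{"offset": [15,0,-2.4],"delta_rot": [0,0,0]},{"offset": [17.5,0,-2.8],"delta_rot": [0,0,0]},{"offset": [20,0,-3.2],"delta_rot": [0,0,0]},{"offset": [22.5,0,-3.6],"delta_rot": [0,0,0]},{"offset": [25,0,-4],"delta_rot": [0,0,0]},{"offset": [27.5,0,-4.4],"delta_rot": [0,0,0]},{"offset": [30,0,-4.8],"delta_rot": [0,0,0]},{"offset": [32.5,0,-5.2],"delta_rot": [0,0,0]},{"offset": [35,0,-5.6],"delta_rot": [0,0,0]},{"offset": [37.5,0,-6],"delta_rot": [0,0,0]},{"offset": [40,0,-6.4],"delta_rot": [0,0,0]},{"offset": [42.5,0,-6.8],"delta_rot": [0,0,0]},{"offset": [45,0,-7.2],"delta_rot": [0,0,0]},{"offset": [47.5,0,-7.6],"delta_rot": [0,0,0]},{"offset": [50,0,-8],"delta_rot": [0,0,0]}]'

```text
clock: 11.05
position: [561.0, -86.0, 51.6]
eef_rot: [-2.337, -2.1, 0.0]
ft_force: [0.4, -2.8, 0.8]
width: 46.7
grip_force: 0.9
```

```bash
python3 - <<'E'
from h import *
a=snap('wrist','w4.png')
s=arm.get_state();print(W2D((559.5,-85,1.467),s['position']),s['ft_force'],s['clock'])
E
```

```text
[-0.44876394 -1.52794761 51.64994239] [-0.56092052 -0.2074465   0.51942342] 11.1
```

View pics/w4.png

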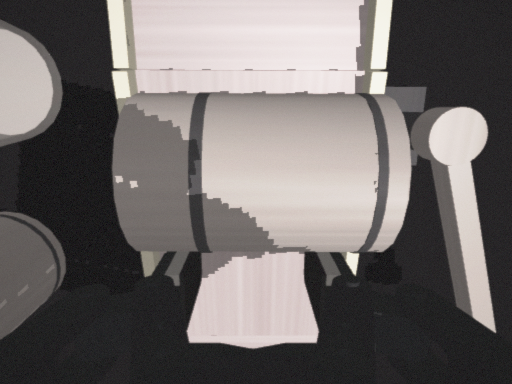

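>>> jog_arm --targets '[{"offset": [2.5,0,-0.4],"delta_rot": [0,0,0]},{"offset": [5,0,-0.8],"delta_rot": [0,0,0]},{"offset": [7.5,0,-1.2],"delta_rot": [0,0,0]},{"offset": [10,0,-1.6],"delta_rot": [0,0,0]},{"offset": [12.5,0,-2],"delta_rot": [0,0,0]},{"offset": [15,0,-2.4],"delta_rot": [0,0,0]},{"offset": [17.5,0,-2.8],"delta_rot": [0,0,0]},{"offset": [20,0,-3.2],"delta_rot": [0,0,0]},{"offset": [22.5,0,-3.6],"delta_rot": [0,0,0]},{"offset": [25,0,-4],"delta_rot": [0,0,0]},{"offset": [27,0,-4.3],"delta_rot": [0,0,0]},{"offset": [29,0,-4.6],"delta_rot": [0,0,0]},{"offset": [31,0,-4.9],"delta_rot": [0,0,0]},{"offset": [32.5,0,-5.1],"delta_rot": [0,0,0]},{"offset": [34,0,-5.3],"delta_rot": [0,0,0]},{"offset": [35.5,0,-5.5],"delta_rot": [0,0,0]},{"offset": [36.5,0,-5.5],"delta_rot": [0,0,0]},{"offset": [37.5,0,-5.5],"delta_rot": [0,0,0]},{"offset": [38.5,0,-5.5],"delta_rot": [0,0,0]},{"offset": [39.5,0,-5.5],"delta_rot": [0,0,0]}]'

```text
clock: 13.6
position: [565.1, -46.7, 57.0]
eef_rot: [-2.337, -2.099, 0.0]
ft_force: [-0.8, -0.4, 0.1]
width: 47.0
grip_force: 0.1
```

>>> jog_arm --targets '[{"offset": [1,0,0],"delta_rot": [0,0,0]},{"offset": [2,0,0],"delta_rot": [0,0,0]},{"offset": [3,0,0],"delta_rot": [0,0,0]},{"offset": [4,0,0.3],"delta_rot": [0,0,0]},{"offset": [5,0,0.6],"delta_rot": [0,0,0]},{"offset": [6,0,0.9],"delta_rot": [0,0,0]},{"offset": [7,0,1.2],"delta_rot": [0,0,0]},{"offset": [8,0,1.5],"delta_rot": [0,0,0]},{"offset": [9,0,1.5],"delta_rot": [0,0,0]},{"offset": [10,0,1.5],"delta_rot": [0,0,0]},{"offset": [11,0,1.5],"delta_rot": [0,0,0]},{"offset": [12,0,1.5],"delta_rot": [0,0,0]}]'

```text
clock: 15.1
position: [566.6, -34.9, 55.6]
eef_rot: [2.337, 2.099, 0.0]
ft_force: [0.2, -0.1, -0.4]
width: 47.2
grip_force: 0.0
```

```bash
python3 - <<'E'
from h import *
a=snap('wrist','w5.png');b=snap('scene','s5.png')
j=cv2.resize(cv2.imread('pics/s5.png')[130:270,150:310],None,fx=2.4,fy=2.4,interpolation=cv2.INTER_CUBIC)[:336]
cv2.imwrite('pics/w5b.png',np.hstack([cv2.imread('pics/w5.png')[:336,60:470],j]))
s=arm.get_state();print(W2D((559.5,-85,1.467),s['position']),s['ft_force'],s['clock'])
E
```

```text
[50.60031628 -1.80657406 55.61989982] [ 0.5177054  -0.3210197  -0.12296404] 15.2
```

View pics/w5b.png

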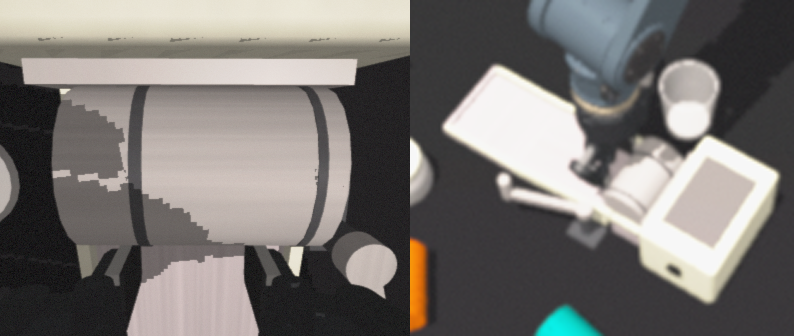

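The jar has dropped into the seat against the stop and the contact force is about 0. I'll give it a small check nudge, retract, and work out the keeper path.

>>> jog_arm --targets '[{"offset": [1,0,0],"delta_rot": [0,0,0]},{"offset": [2,0,0],"delta_rot": [0,0,0]},{"offset": [2.5,0,0],"delta_rot": [0,0,0]},{"offset": [2.5,0,0],"delta_rot": [0,0,0]}]'

```text
clock: 15.7
position: [566.8, -32.5, 55.6]
eef_rot: [2.337, 2.099, -0.0]
ft_force: [0.0, -0.6, 0.5]
width: 46.9
grip_force: 0.2
```

>>> jog_arm --targets '[{"offset": [-5,0,0],"delta_rot": [0,0,0]},{"offset": [-13,0,0],"delta_rot": [0,0,0]},{"offset": [-20,0,-5],"delta_rot": [0,0,0]},{"offset": [-25,0,-30],"delta_rot": [0,0,0]},{"offset": [-25,0,-70],"delta_rot": [0,0,0]},{"offset": [-25,0,-110],"delta_rot": [0,0,0]},{"offset": [-25,0,-140],"delta_rot": [0,0,0]},{"offset": [-25,0,-140],"delta_rot": [0,0,0]},{"offset": [-25,0,-140],"delta_rot": [0,0,0]}]' --fingers 0.45

```text
clock: 16.82
position: [563.4, -57.5, 195.1]
eef_rot: [-2.337, -2.098, 0.001]
ft_force: [0.8, -1.6, -0.7]
width: 47.0
grip_force: 0.0
```

```bash
python3 - <<'E'
from h import *
a=snap('wrist','w6.png');cv2.imwrite('pics/w6b.png',cv2.resize(cv2.imread('pics/w6.png'),(800,600),interpolation=cv2.INTER_CUBIC))
q=(559.5,-85,1.467)
s=arm.get_state();print(W2D(q,s['position']),s['eef_rot'],s['ft_force'],s['clock'],s['q'],arm.tcp_to_tips)
E
```

```text
[ 27.88016509  -0.75716632 194.50495583] [-2.33580810e+00 -2.09762429e+00  2.08261767e-03] [-0.13675286 -0.17266434 -0.79040423] 16.875 [-2.98846227e-01  5.10282805e-01  1.62922350e+00 -3.12524462e-05
  1.00462194e+00 -1.91483687e-01] 11.0
```

View pics/w6b.png

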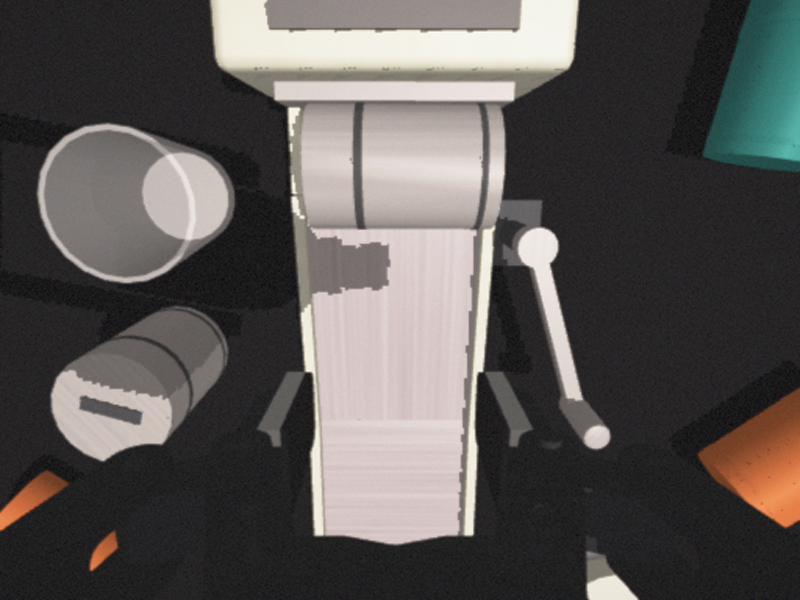

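The jar is seated against the stop. The post top is at (597,437) and the pivot cap at (538,247).

```bash
python3 - <<'E'
from h import *
d=load('w6.png');s=.64
q=(559.5,-85,1.467)
for n,a in dict(post=(597,437,94),pivot=(538,247,70),jl=(301,160,60),jr=(504,160,60),jarbottom=(390,229,59)).items(): print(n,W2D(q,ray(d,a[0]*s,a[1]*s,a[2])).round(1))
c0=W2D(q,Rt(1.464-np.pi/2)@[195.5+2.5-25-2.5,-1,144.4-140]+np.array([546.6,-229.5,200]));print('cmd',c0)
c0=np.array([28.,-1.5,195.6])
def F(th,c):
    b=np.radians(20)-th;u=np.array([-np.cos(b),-np.sin(b)]);t=np.array([u[1],-u[0]]);return np.array([55,-72])+95*u-t*(18+c),-(1.92-th)
f,y=F(0,15);print('start',f,y,'off from c0',f-c0[:2])
# rows in tool frame at start (tool x = t0, tool y= right of.. )
def rows(th0,c0_,ths,c):
    f0,y0=F(th0,c0_);R=Ro.from_euler('z',-y0).as_matrix() # dock ccw
    M=R@np.diag([1,-1,-1])
    for th in ths:
        f,y=F(th,c);print(round(th,2),(M.T@np.append(f-f0,0)).round(1)[:2].tolist(),round(y-y0,2))
rows(0,15,[0]+list(np.linspace(.1,1.9,19))+[1.92],0)
E
```

```text
post [ -35.2 -100.6   94. ]
pivot [ 55.7 -71.6  70. ]
jl [97.6 44.9 60. ]
jr [ 97.2 -54.8  60. ]
jarbottom [63.6  1.4 59. ]
cmd [ 25.44336271  -1.65258369 195.6       ]
start [ -22.98413424 -135.5017701 ] -1.92 off from c0 [ -50.98413424 -134.0017701 ]
0 [15.0, 0.0] 0.0
0.1 [24.6, -1.3] 0.1
0.2 [34.2, -1.7] 0.2
0.3 [43.9, -1.1] 0.3
0.4 [53.4, 0.5] 0.4
0.5 [62.7, 3.0] 0.5
0.6 [71.8, 6.4] 0.6
0.7 [80.4, 10.8] 0.7
0.8 [88.6, 15.9] 0.8
0.9 [96.2, 21.9] 0.9
1.0 [103.2, 28.5] 1.0
1.1 [109.5, 35.9] 1.1
1.2 [115.0, 43.8] 1.2
1.3 [119.7, 52.3] 1.3
1.4 [123.5, 61.1] 1.4
1.5 [126.5, 70.3] 1.5
1.6 [128.5, 79.8] 1.6
1.7 [129.5, 89.4] 1.7
1.8 [129.6, 99.1] 1.8
1.9 [128.7, 108.7] 1.9
1.92 [128.4, 110.6] 1.92
```

>>> jog_arm --targets '[{"offset": [-4,11,0],"delta_rot": [0,0,-0.16]},{"offset": [-8,22,0],"delta_rot": [0,0,-0.32]},{"offset": [-12,33,0],"delta_rot": [0,0,-0.48]},{"offset": [-16,45,0],"delta_rot": [0,0,-0.64]},{"offset": [-20,56,0],"delta_rot": [0,0,-0.8]},{"offset": [-25,67,0],"delta_rot": [0,0,-0.96]},{"offset": [-29,78,0],"delta_rot": [0,0,-1.12]},{"offset": [-33,90,0],"delta_rot": [0,0,-1.28]},{"offset": [-37,101,0],"delta_rot": [0,0,-1.44]},{"offset": [-42,112,0],"delta_rot": [0,0,-1.6]},{"offset": [-46,123,0],"delta_rot": [0,0,-1.76]},{"offset": [-51,134,0],"delta_rot": [0,0,-1.92]},{"offset": [-51,134,0],"delta_rot": [0,0,-1.92]},{"offset": [-51,134,30],"delta_rot": [0,0,-1.92]},{"offset": [-51,134,60],"delta_rot": [0,0,-1.92]},{"offset": [-51,134,85],"delta_rot": [0,0,-1.92]},{"offset": [-51,134,100],"delta_rot": [0,0,-1.92]},{"offset": [-51,134,104],"delta_rot": [0,0,-1.92]},{"offset": [-51,134,104],"delta_rot": [0,0,-1.92]}]' --fingers 1

```text
clock: 19.25
position: [692.2, -122.5, 91.9]
eef_rot: [-0.379, 3.118, -0.0]
ft_force: [-0.1, -0.8, 0.6]
width: -0.1
grip_force: 0.0
```

```bash
python3 - <<'E'
from h import *
a=snap('wrist','w7.png')
q=(559.5,-85,1.467)
s=arm.get_state();print(W2D(q,s['position']),s['eef_rot'],s['ft_force'],s['clock'],s['q'],s['width'],arm.tcp_to_tips)
E
```

```text
[ -23.55129083 -136.1866652    92.4687402 ] [-3.78717232e-01  3.11728699e+00 -1.03936112e-03] [0.45755871 0.5251146  0.32623886] 19.3 [-3.33631623e-01  8.02292662e-01  1.32846520e+00  1.55657623e-05
  1.00930006e+00 -2.14623001e+00] 0.0190556083875045 11.0
```

View pics/w7.png

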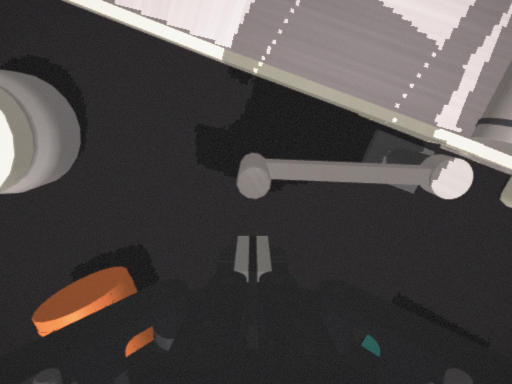

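The finger is directly behind the post. I'll push the first half of the arc.

>>> jog_arm --targets '[{"offset": [6,0,4],"delta_rot": [0,0,0]},{"offset": [11,0,4],"delta_rot": [0,0,0]},{"offset": [15,0,4],"delta_rot": [0,0,0]},{"offset": [20,-0.7,4],"delta_rot": [0,0,0.05]},{"offset": [24.6,-1.3,4],"delta_rot": [0,0,0.1]},{"offset": [29.4,-1.6,4],"delta_rot": [0,0,0.15]},{"offset": [34.2,-1.7,4],"delta_rot": [0,0,0.2]},{"offset": [39,-1.5,4],"delta_rot": [0,0,0.25]},{"offset": [43.9,-1.1,4],"delta_rot": [0,0,0.3]},{"offset": [48.7,-0.4,4],"delta_rot": [0,0,0.35]},{"offset": [53.4,0.5,4],"delta_rot": [0,0,0.4]},{"offset": [58,1.6,4],"delta_rot": [0,0,0.45]},{"offset": [62.7,3.0,4],"delta_rot": [0,0,0.5]},{"offset": [67.3,4.6,4],"delta_rot": [0,0,0.55]},{"offset": [71.8,6.4,4],"delta_rot": [0,0,0.6]},{"offset": [76.1,8.5,4],"delta_rot": [0,0,0.65]},{"offset": [80.4,10.8,4],"delta_rot": [0,0,0.7]},{"offset": [84.5,13.3,4],"delta_rot": [0,0,0.75]},{"offset": [88.6,15.9,4],"delta_rot": [0,0,0.8]},{"offset": [92.5,18.8,4],"delta_rot": [0,0,0.85]}]'

```text
clock: 21.8
position: [597.9, -126.7, 88.0]
eef_rot: [0.943, 2.995, -0.0]
ft_force: [0.9, -0.8, -0.3]
width: -0.2
grip_force: 0.3
```

```bash
python3 - <<'E'
from h import *
a=snap('wrist','w8.png')
q=(559.5,-85,1.467)
s=arm.get_state();print(W2D(q,s['position']),s['ft_force'],s['clock'],s['q'])
def F(th,c):
    b=np.radians(20)-th;u=np.array([-np.cos(b),-np.sin(b)]);t=np.array([u[1],-u[0]]);return np.array([55,-72])+95*u-t*(18+c),-(1.92-th)
print(F(.85,0))
f0,y0=F(.85,0);M=Ro.from_euler('z',-y0).as_matrix()@np.diag([1,-1,-1])
for th in list(np.arange(.92,1.93,.0625))+[1.92,1.95]:
    f,y=F(th,0);print(round(th,2),(M.T@np.append(f-f0,0)).round(1)[:2].tolist(),round(y-y0,2))
print((M.T@[1,0,0]).round(2))
E
```

```text
[-37.06968077 -41.6357493   87.94716372] [-0.17405076  0.6876807   0.59137849] 21.85 [-3.91199951e-01  7.11246468e-01  1.58841231e+00  5.06756601e-05
  8.41742375e-01 -1.35143401e+00]
(array([-36.97217298, -42.16513117]), -1.0699999999999998)
0.92 [6.7, -1.0] 0.07
0.98 [12.7, -1.5] 0.13
1.04 [18.7, -1.7] 0.19
1.11 [24.8, -1.4] 0.26
1.17 [30.8, -0.8] 0.32
1.23 [36.8, 0.2] 0.38
1.3 [42.6, 1.5] 0.44
1.36 [48.4, 3.2] 0.51
1.42 [54.1, 5.3] 0.57
1.48 [59.6, 7.7] 0.63
1.54 [65.0, 10.5] 0.69
1.61 [70.2, 13.6] 0.76
1.67 [75.2, 17.0] 0.82
1.73 [79.9, 20.8] 0.88
1.8 [84.5, 24.8] 0.94
1.86 [88.7, 29.1] 1.01
1.92 [92.7, 33.6] 1.07
1.92 [92.7, 33.6] 1.07
1.95 [94.5, 35.9] 1.1
[0.48 0.88 0.  ]
```

View pics/w8.png

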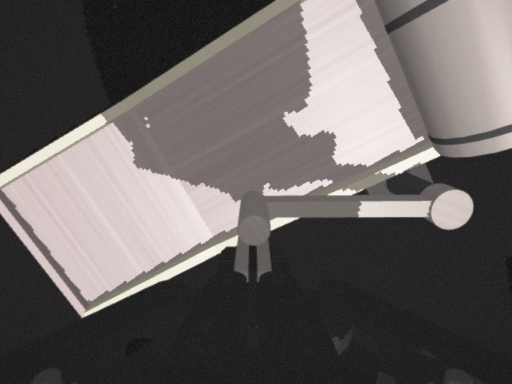

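I've now viewed 11 pictures, one more than the limit of 10, so I'll check the rest by numbers only. The post is still against the finger, so I'll finish the arc.

>>> jog_arm --targets '[{"offset": [6.7,-1,0],"delta_rot": [0,0,0.07]},{"offset": [12.7,-1.5,0],"delta_rot": [0,0,0.13]},{"offset": [18.7,-1.7,0],"delta_rot": [0,0,0.19]},{"offset": [24.8,-1.4,0],"delta_rot": [0,0,0.26]},{"offset": [30.8,-0.8,0],"delta_rot": [0,0,0.32]},{"offset": [36.8,0.2,0],"delta_rot": [0,0,0.38]},{"offset": [42.6,1.5,0],"delta_rot": [0,0,0.44]},{"offset": [48.4,3.2,0],"delta_rot": [0,0,0.51]},{"offset": [54.1,5.3,0],"delta_rot": [0,0,0.57]},{"offset": [59.6,7.7,0],"delta_rot": [0,0,0.63]},{"offset": [65,10.5,0],"delta_rot": [0,0,0.69]},{"offset": [70.2,13.6,0],"delta_rot": [0,0,0.76]},{"offset": [75.2,17,0],"delta_rot": [0,0,0.82]},{"offset": [79.9,20.8,0],"delta_rot": [0,0,0.88]},{"offset": [83,23.5,0],"delta_rot": [0,0,0.92]},{"offset": [85.5,25.8,0],"delta_rot": [0,0,0.96]},{"offset": [87.5,28,0],"delta_rot": [0,0,0.99]},{"offset": [89,29.5,0],"delta_rot": [0,0,1.02]},{"offset": [90.2,31,0],"delta_rot": [0,0,1.05]},{"offset": [91,32,0],"delta_rot": [0,0,1.07]}]'

```text
clock: 24.35
position: [541.2, -48.0, 87.6]
eef_rot: [-2.338, -2.098, 0.0]
ft_force: [-0.4, 0.6, 0.5]
width: 0.1
grip_force: 0.3
```

>>> jog_arm --targets '[{"offset": [0.5,0,0],"delta_rot": [0,0,0]},{"offset": [1,0,0],"delta_rot": [0,0,0]},{"offset": [1.5,0,0],"delta_rot": [0,0,0]},{"offset": [2,0,0],"delta_rot": [0,0,0]},{"offset": [2,0,0],"delta_rot": [0,0,0]}]'

```text
clock: 24.98
position: [541.4, -46.0, 87.6]
eef_rot: [-2.337, -2.099, -0.0]
ft_force: [-0.4, -0.4, -0.5]
width: 0.1
grip_force: 0.2
```

>>> jog_arm --targets '[{"offset": [0.5,0,0],"delta_rot": [0,0,0]},{"offset": [1,0,0],"delta_rot": [0,0,0]},{"offset": [1.5,0,0],"delta_rot": [0,0,0]},{"offset": [2,0,0],"delta_rot": [0,0,0]},{"offset": [2,0,0],"delta_rot": [0,0,0]}]'

```text
clock: 25.6
position: [541.5, -45.0, 87.6]
eef_rot: [2.336, 2.1, -0.002]
ft_force: [-1.3, -4.9, 0.1]
width: 0.1
grip_force: 2.7
```

>>> jog_arm --targets '[{"offset": [0.5,0,0],"delta_rot": [0,0,0]},{"offset": [1,0,0],"delta_rot": [0,0,0]},{"offset": [1,0,0],"delta_rot": [0,0,0]}]'

```text
clock: 25.98
position: [541.6, -44.9, 87.6]
eef_rot: [2.334, 2.1, -0.003]
ft_force: [-2.4, -7.7, -0.7]
width: -0.2
grip_force: 4.2
```

The tool stalled at the limit: force rose to 8 N with no travel, at dock x of about 38. Now I'll back off.

>>> jog_arm --targets '[{"offset": [-3,0,0],"delta_rot": [0,0,0]},{"offset": [-10,0,0],"delta_rot": [0,0,0]},{"offset": [-20,0,0],"delta_rot": [0,0,0]},{"offset": [-25,0,-20],"delta_rot": [0,0,0]},{"offset": [-25,0,-60],"delta_rot": [0,0,0]},{"offset": [-25,0,-100],"delta_rot": [0,0,0]},{"offset": [-25,0,-120],"delta_rot": [0,0,0]},{"offset": [-25,0,-120],"delta_rot": [0,0,0]}]'

```text
clock: 26.98
position: [540.1, -68.6, 209.3]
eef_rot: [2.335, 2.097, 0.004]
ft_force: [0.4, 0.7, 0.2]
width: 0.1
grip_force: 0.0
```

```bash
python3 - <<'E'
from h import *
snap('wrist','w9.png');d=load('w9.png');q=(559.5,-85,1.467)
g=cv2.cvtColor(d['p'],cv2.COLOR_RGB2GRAY)
print('expected post',proj(d,D2W(q,(55,23,94))),proj(d,D2W(q,(55,30,94))),'jar back',proj(d,D2W(q,(62.8,0,59))))
u,v=proj(d,D2W(q,(55,23,94))).astype(int)
c=cv2.HoughCircles(cv2.GaussianBlur(g,(3,3),0)[v-35:v+35,u-35:u+35],cv2.HOUGH_GRADIENT,1,15,param1=80,param2=12,minRadius=6,maxRadius=16)
print(None if c is None else [(k[0]+u-35,k[1]+v-35,k[2],W2D(q,ray(d,k[0]+u-35,k[1]+v-35,94)).round(1)) for k in c[0][:4]])
s=arm.get_state();print(s['position'],s['ft_force'],s['clock'])
# grey column profile across bar and jar, at lane y=-10
for x in range(30,75,3): print(x,g[tuple(proj(d,D2W(q,(x,-10,65))).astype(int)[::-1])],end=' ')
E
```

```text
expected post [249.02440722 142.96441726] [239.47008649 143.0098726 ] jar back [276.94227266 128.94060426]
[(np.float64(250.5), np.float64(142.5), np.float32(9.1), array([55.3, 21.9, 94. ])), (np.float64(233.5), np.float64(130.5), np.float32(9.4), array([64. , 34.2, 94. ]))]
[539.14283433 -68.2442309  207.90360834] [-0.39807597  0.32583933 -0.2845807 ] 27.025
30 219 33 219 36 218 39 219 42 218 45 220 48 221 51 222 54 233 57 234 60 119 63 134 66 137 69 162 72 177
```

The post is at dock (55.3, 21.9) against an expected (55, 23), so the keeper is fully closed behind the jar. The robot is clear of everything.

```bash
python3 -c "
from rig import arm
print(arm.close_job())"
```

```text
the job is handed in; nothing more can be done
None
```

The jar sits in the seat against the stop with the keeper bar pushed to its limit behind it, and I handed the job in at about 27 s; I viewed 11 pictures, one over the limit of 10.

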